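# Open the clip-on filter cover and take out the filter cassette

## Task

Squeeze the two snap tabs of the filter housing's cover together to release it, lift it off without forcing it, set it down the right way up in the middle of the black mat and let go. Then lift the filter cassette out of the housing, keeping it level, and set it down upright in the steel tray and let go. Drop nothing and do not disturb the bottle, beaker and jar standing around.

Things in the scene. Friction and masses are not known exactly. Their poses are not given: they have to be found in the camera images.
- housing: Fixed grey plastic filter housing, open on top: base 140 (x) x 120 (y) mm, 35 high, then a neck 120 x 100 mm up to the rim at 60; inside 110 x 90 mm, floor at 10. Origin: centre of its underside, on the bench; z up. Two catches just under the rim stick in from the y walls, 40 mm long, leaving 68 mm between them. A port (34 mm high) on its +x side reaches 110 mm from the origin.
- cover_centre (a point): Centre of the loose white clip-on cover, a box open below, 133 (x) x 113 (y) x 59 mm, walls 4 mm, 190 g; the point is 30 mm above its lower edge, 29 below its flat top. At first it sits over the housing's neck (2.5 mm play) on the step 35 mm above the bench, axes as the housing's. It must rise straight up 60 mm to clear neck and filter. Axes: z up, y from right tab to left tab.
- cover_tabs (a point): Point half-way between the two upright snap tabs on the cover's top, 15 mm above that top and 15 mm below the tabs' tops; axes as the cover's. Tabs face each other across y: each 26 wide (x), 6 thick (y), 30 mm tall; outer faces 56 mm apart when free, 38 mm when fully squeezed. A hook on each holds the cover down; with both squeezed it is free and can be lifted and carried by them.
- tab_left (a joint): The snap tab on the cover's +y side: 0 = free (out); grows as it slides straight inward, up to 0.009 m; its hook clears the catch beyond 0.004 m. It springs back out: about 4 N at 0, 10.5 N at 0.009 m.
- tab_right (a joint): The snap tab on the cover's -y side: the same, mirrored.
- filter_centre (a point): Centre of the loose grey filter cassette standing in the housing under the cover, axes as the housing's, 120 g: body 96 (x) x 60 (y) x 32 mm, pleated top, and on it an upright grip rib along x, 50 long, 10 thick (y), 44 tall. The point is 38 mm above its underside and 38 below the rib's top. In the housing the rib's top is 86 mm above the bench: 26 mm of it stand above the rim.
- mat: Fixed thin black rubber mat, 200 (x) x 180 (y) x 3 mm, to one side of the housing. Origin: centre of its underside, on the bench.
- tray: Fixed shallow open steel tray, 200 (x) x 150 (y) x 25 mm high, walls and floor 3 mm, to the other side of the housing. Origin: centre of its underside, on the bench.
- bottle_c (a point): Bystander: amber glass bottle, 56 mm across, 110 mm tall, standing on the bench; point half-way up.
- beaker_c (a point): Bystander: clear glass beaker, 60 mm across, 70 mm tall, standing on the bench; point half-way up.
- jar_c (a point): Bystander: small white jar, 44 mm across, 50 mm tall, standing on the bench between robot and housing; point half-way up.
There are look-alikes about, which are no part of the job. What is shaped like the part that bears cover_centre but pink or turquoise is not meant.

How it is judged:
By the outcome, as a careful person would: the job done as asked, in the order asked, and still so for the second after the job is handed in, with the robot touching nothing.
It also fails if it takes over 72 s, if anything falls off the work surface, if the arm or the gripper's body presses on something with over 40 N, if the wrist force passes 120 N, or if a joint passes its speed limit or range.

## Robot

A 6-joint arm with a two-finger parallel gripper is mounted at the origin on the work surface. World frame = base frame: x ahead of the robot, y to its left, z up, the work surface at z = 0. Lengths are in m, angles in rad, forces in N, time in s.
With the tool pointing down it reaches from about 0.35 to 0.775 m from the base axis. Payload 7.3 kg.
Tool frame: the origin (TCP) lies between the finger pads; the fingertips stand 22 mm ahead of it and the grasp point (between the pads) lies 3 mm ahead of it; z points along the fingers, y is the line along which they close (so a half turn about z gives the same grasp; the last joint's range is limited). The gripper opens to 92 mm and grips with 3 to 60 N. Pads are 19 mm wide; open, the fingers measure 130 mm over their backs; the gripper's body (75 mm by 190 mm) begins 47 mm behind the grasp point.
Start: joints at [1.122, 0.342, 1.524, -0, 1.275, -0.146], TCP at [0.157, 0.501, 0.224] pointing down, gripper open.
Joint ranges: [-2.53, 2.53], [-0.77, 2.02], [0.04, 2.7], [-1, 4.14], [0.28, 2.66], [-3.11, 3.11]. Speed limits (rad/s): [2.57, 2.57, 3.14, 3.14, 3.14, 3.14].

## Interface

Orientations are given as [roll, pitch, yaw] about the fixed x, y, z axes, in that order (R = Rz(yaw) Ry(pitch) Rx(roll)).
In Python, from station import arm, imaging gives the robot as it stands. The module is installed in compiled form; this text tells all that it offers.
- The arm moves only by the tool play_rows, never from a script. Its argument "moves" is a list that holds one entry, the list of rows, each a list of 5 numbers: the finger opening in mm, from 0 to 91.8, then the shift along the world's x, y, z in mm, then the turn about the world's z in rad. In form: [[[fingers, x, y, z, roll], ...]]. A call has 1 to 5 rows; each row shifts and turns the commanded pose from where the row before left it; what a row does not reach is not made up. A row lasts 1/12 s, in which the tool goes at most 41.7 mm and 7.16 degrees, less where a joint would pass 70% of its speed; a pose out of reach is approached as far as the arm can. A call with a gripper value outside its range is refused whole. The fingers move at their own pace and stop on an object; "grip_force" is the grip in N (left out, the last holds). Time passes only in rows, so rows that do not move let the fingers close. It gives the time, the measured TCP pose, the force and the opening at its end, in the units of the state.
- arm.observe(): the state, without advancing time (a new reading comes with each control period).
- imaging.read_camera(name): name is "scene" or "top"; returns the picture (420x560x3 uint8, red, green, blue); there is no depth.
- imaging.get_calibration(name): a dict with "K" (3x3 intrinsics, pixels), "eye" and "attitude" of the camera in the world. Camera axes: x right, y up, looking along -z (the intrinsics and any distortion apply to the point x, -y, -z); pixel columns grow to the right and rows downward; lengths in m; the calibration is good to about 2 mm. A picture is of the moment at which its call begins. get_calibration takes no time and is no camera call.
- arm.finish_job(): hands the job in, once; it reports no verdict.
The state is a dict: "time": time; "joints": joint angles; "joint_vel": joint speeds; "joint_torque": joint torques, N m; "tcp_pos": TCP position; "orientation": TCP orientation; "ft_force": force on the tool from outside, world axes, zero at the start; "torque": the same for the moment, N m; "gripper_width": finger opening in m.
Only numpy, scipy, OpenCV 4.12 (cv2) and the standard library are available. Lean on these libraries where they do the work, as an engineer would, in place of code of your own. Each camera call takes 0.05 s, during which the arm holds its last target. There are 200 camera calls.

## Working session

There is one attempt and no reset: what is moved stays moved. The work goes in short steps, Python scripts to look and compute and a tool call to move; the robot and the scene stay as the last step left them, time stands still between calls to the robot, and variables do not carry over. Pictures are saved under pics/ and viewed, on a budget of 10 in all, crops included, one or two more only if the job needs it, and the job is handed in when it is done.

Besides the shell and the picture viewer there is one more tool, called in YAML: its name, and indented under it one key for each argument. play_rows: Moves the arm, as the interface text tells. Its arguments: {"type":"object","properties":{"moves":{"type":"array","items":{"type":"array","items":{"type":"array","items":{"type":"number"}}}},"grip_force":{"type":"number"}},"required":["moves"]}

```bash
mkdir -p pics; python3 - <<'E'
from station import arm, imaging
import cv2
for n in("scene","top"):
    c=imaging.get_calibration(n); print(n,c)
    cv2.imwrite(f"pics/{n}0.png",imaging.read_camera(n)[:,:,::-1])
print(arm.observe())
E
```

```text
scene {'K': array([[456.22764704,   0.        , 281.01345115],
       [  0.        , 456.22764704, 212.96083323],
       [  0.        ,   0.        ,   1.        ]]), 'eye': array([1.01186597, 0.64348097, 0.94628603]), 'attitude': array([0.73596824, 0.01136902, 2.37703215])}
top {'K': array([[421.2954829 ,   0.        , 277.81692218],
       [  0.        , 421.2954829 , 219.62930902],
       [  0.        ,   0.        ,   1.        ]]), 'eye': array([0.45324957, 0.10982422, 1.29114453]), 'attitude': array([ 0.04513784, -0.02426869, -1.55789075])}
{'time': 0.1, 'joints': array([ 1.12200415e+00,  3.42637447e-01,  1.52487360e+00, -1.29959158e-05,
        1.27537920e+00, -1.46023135e-01]), 'joint_vel': array([ 0.00129945, -0.00035102, -0.0027492 , -0.00115939,  0.00079219,
        0.00095281]), 'joint_torque': array([ 2.90104872e-03, -4.32003808e+01, -2.44694084e+01,  7.20033492e-02,
        5.25138946e-02, -2.58275441e-05]), 'tcp_pos': array([0.15638199, 0.5008135 , 0.22333927]), 'orientation': array([-3.14030706e+00, -1.76510577e-04,  2.83882729e+00]), 'ft_force': array([-0.17822628,  0.6618904 ,  0.50106956]), 'torque': array([-0.00711988, -0.0145513 , -0.02280504]), 'gripper_width': 0.09168445662874228}
```

View pics/top0.png

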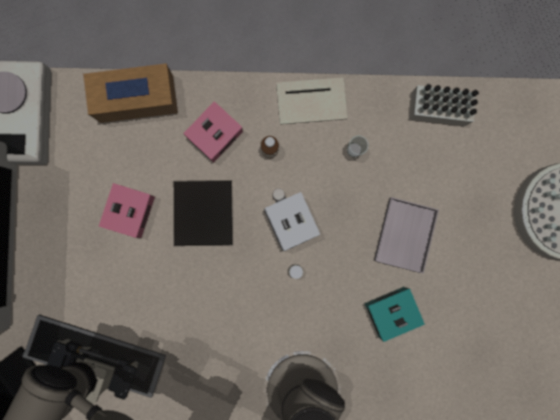

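View pics/scene0.png

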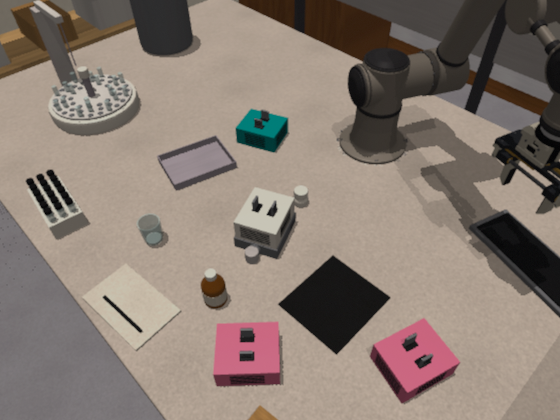

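Candidates for the cover, top-camera pixels: the white one at (292,221), pink at (213,131) and (126,210), turquoise at (396,314). By the description I choose the white one, which sits on a grey housing with its port at (279,196). Mat is at (203,213), tray at (406,235), jar at (296,272), bottle at (270,147) and beaker at (356,150). Next I check that choice in one close crop.

```bash
cat > h.py <<'E'
import numpy as np, cv2
from station import arm, imaging
from scipy.spatial.transform import Rotation as R
def cam(n):
    c=imaging.get_calibration(n); return c["K"],c["eye"],R.from_euler("xyz",c["attitude"]).as_matrix()
def proj(n,p):
    K,e,A=cam(n); q=(np.atleast_2d(p)-e)@A*[1,-1,-1]; q=q@K.T; return q[:,:2]/q[:,2:]
def ray(n,uv,z):
    K,e,A=cam(n); uv=np.atleast_2d(uv).astype(float)
    d=np.c_[uv,np.ones(len(uv))]@np.linalg.inv(K).T*[1,-1,-1]@A.T
    return e+d*((z-e[2])/d[:,2])[:,None]
def box(c,yaw,sx,sy,z):
    s=np.array([[1,1],[1,-1],[-1,-1],[-1,1]])*[sx/2,sy/2]; r=np.array([[np.cos(yaw),-np.sin(yaw)],[np.sin(yaw),np.cos(yaw)]])
    return np.c_[s@r.T+c,np.full(4,z)]
E
python3 - <<'E'
from h import *
t=cv2.imread("pics/top0.png");s=cv2.imread("pics/scene0.png")
f=lambda i,x,y,w,k:cv2.resize(i[y:y+w,x:x+w],None,fx=k,fy=k,interpolation=cv2.INTER_CUBIC)
cv2.imwrite("pics/crop1.png",np.hstack([f(t,255,183,80,5),f(s,225,175,80,5)]))
print(proj("top",[[0,0,0]]),proj("scene",[[0,0,0]]))
g=cv2.cvtColor(t,cv2.COLOR_BGR2GRAY)
def rect(m,x0,y0,x1,y1,z,nm):
    k=np.zeros_like(g);k[y0:y1,x0:x1]=m[y0:y1,x0:x1]
    cs,_=cv2.findContours(k,0,2);c=max(cs,key=cv2.contourArea)
    p=ray("top",c[:,0]+0.0,z)[:,:2]
    r=cv2.minAreaRect((p*1000).astype(np.float32));print(nm,r)
rect((g<45).astype(np.uint8),160,165,245,260,.003,"mat")
print(g[221,270:320],g[262:282,296],g[190:202,279],g[235,370:440])
rect((g>150).astype(np.uint8),255,190,325,255,.094,"cover")
E
```

```text
[[301.87413009 389.45304526]] [[372.06923181 142.00564173]]
mat ((530.1454467773438, 307.7916259765625), (192.63697814941406, 170.0513916015625), 1.366835117340088)
[ 98 132 151 157 158 158 157 158 157 156 143 115  91  91  87  69  56  74
 110 141 155 157 158 157 157 149 124  88  59  49  53  65  83 109 136 152
 157 157 158 157 158 158 157 150 137 123 118 122 126 128] [129 124 115 123 145 156 157 158 157 157 158 158 157 158 157 155 145 135
 132 133] [148 151 153 152 152 152 153 152 143 122 106 121] [128 128 129 127 128 128 127 127 120  98  74  81 106 124 129 129 128 127
 128 128 130 130 130 129 128 127 128 127 127 127 126 127 127 128 127 128
 129 128 127 126 127 127 126 126 126 126 126 127 128 128 127 127 128 128
 128 126 128 122 100  72  63  84 111 126 130 132 131 131 132 133]
cover ((506.2225341796875, 40.25303268432617), (128.9458770751953, 107.63030242919922), 24.72237777709961)
```

View pics/crop1.png

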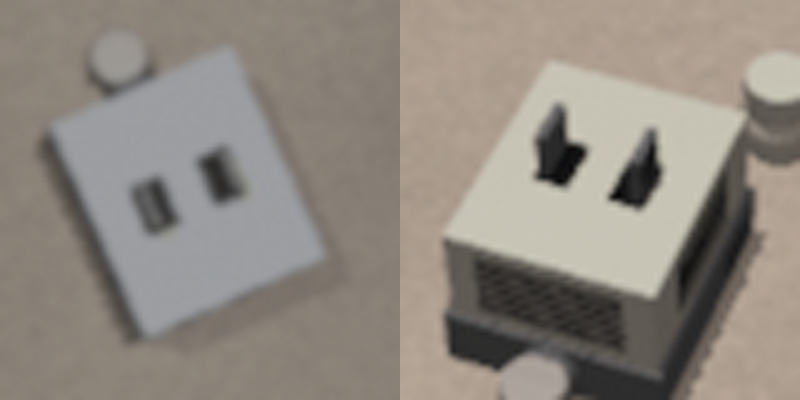

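The close crop shows the white cover with two dark tabs: in the top view at about (286,224) and (299,218), the port at (279,195) and the grey housing below. That is the right one. Now I cross-check with the scene camera and measure the tray.

```bash
python3 - <<'E'
from h import *
from scipy.optimize import minimize
t=cv2.imread("pics/top0.png");s=cv2.imread("pics/scene0.png")
C=np.array([.5062,.0403]);yaw=.4315
print("pred top corners scene",proj("scene",box(C,yaw,.133,.113,.094)).round(1).tolist())
# scene: bright top
g=cv2.cvtColor(s,cv2.COLOR_BGR2GRAY);k=np.zeros_like(g);k[185:245,228:297]=(g[185:245,228:297]>165)
cs,_=cv2.findContours(k,0,2);c=max(cs,key=cv2.contourArea)
print("scene cover",cv2.minAreaRect((ray("scene",c[:,0],.094)[:,:2]*1000).astype(np.float32)), cv2.contourArea(c))
# edge fit: maximise gradient along projected outlines
def grad(i):
    G=cv2.GaussianBlur(cv2.cvtColor(i,cv2.COLOR_BGR2GRAY).astype(np.float32),(0,0),1.0)
    return np.hypot(cv2.Sobel(G,-1,1,0),cv2.Sobel(G,-1,0,1))
def fit(n,G,x0,sx,sy,z):
    def f(x):
        p=box(x[:2],x[2],sx,sy,z);q=np.concatenate([np.linspace(p[i],p[(i+1)%4],60) for i in range(4)])
        u=proj(n,q).astype(np.float32);return -cv2.remap(G,u[:,0],u[:,1],1).mean()
    best=min((minimize(f,np.add(x0,[a,b,w]),method="Nelder-Mead",options=dict(initial_simplex=np.add(x0,[a,b,w])+.004*np.vstack([np.zeros(3),np.eye(3)*[1,1,5]]))) for a in(-.006,0,.006) for b in(-.006,0,.006) for w in(-.03,0.03)),key=lambda r:r.fun)
    return best.x.round(4),round(best.fun,1)
gt,gs=grad(t),grad(s)
for n,G in(("top",gt),("scene",gs)):
    print(n,"cover",fit(n,G,[*C,yaw],.133,.113,.094),"mat",fit(n,G,[.530,.3078,.024],.2,.18,.003))
p=ray("top",[[392,198],[437,207],[420,272],[376,262]],.025)[:,:2];print(p.round(3))
d=(p[0]+p[1]-p[2]-p[3]);y0=np.arctan2(d[1],d[0])
for n,G in(("top",gt),("scene",gs)): print(n,"tray",fit(n,G,[*p.mean(0),y0],.2,.15,.025))
for nm,uv,z in(("jar",(296,272),.05),("bottle",(270,143),.11),("beaker",(357,149),.035)):print(nm,ray("top",uv,z).round(3))
E
```

```text
pred top corners scene [[274.9, 234.2], [232.7, 221.6], [254.3, 186.5], [294.1, 197.3]]
scene cover ((505.04833984375, 38.596221923828125), (134.82728576660156, 113.59276580810547), 25.239622116088867) 1666.5Traceback (most recent call last):
  File "<stdin>", line 22, in <module>
  File "<stdin>", line 18, in fit
  File "<stdin>", line 18, in <genexpr>
    res = _minimize_neldermead(fun, x0, args, callback, bounds=bounds,
                               **options)
    fxr = func(xr)
    fx = function(np.copy(x), *(wrapper_args + args))
  File "<stdin>", line 17, in f
  File "h.py", line 7, in proj
    K,e,A=cam(n); q=(np.atleast_2d(p)-e)@A*[1,-1,-1]; q=q@K.T; return q[:,:2]/q[:,2:]
          ~~~^^^
  File "h.py", line 5, in cam
    c=imaging.get_calibration(n); return c["K"],c["eye"],R.from_euler("xyz",c["attitude"]).as_matrix()
ValueError: time passes only in moves, steps and waits
```

```bash
sed -i 's/^def cam/import functools\n@functools.cache\ndef cam/' h.py; cat > fit.py <<'E'
from h import *
from scipy.optimize import minimize
def grad(i):
    G=cv2.GaussianBlur(cv2.cvtColor(i,cv2.COLOR_BGR2GRAY).astype(np.float32),(0,0),1.0)
    return np.hypot(cv2.Sobel(G,-1,1,0),cv2.Sobel(G,-1,0,1))
def fit(n,G,x0,sx,sy,z):
    def f(x):
        p=box(x[:2],x[2],sx,sy,z);q=np.concatenate([np.linspace(p[i],p[(i+1)%4],60) for i in range(4)])
        u=proj(n,q).astype(np.float32);return -cv2.remap(G,u[:,0],u[:,1],1).mean()
    best=min((minimize(f,np.add(x0,[a,b,w]),method="Nelder-Mead",options=dict(initial_simplex=np.add(x0,[a,b,w])+.004*np.vstack([np.zeros(3),np.eye(3)*[1,1,5]]))) for a in(-.006,0,.006) for b in(-.006,0,.006) for w in(-.03,0.03)),key=lambda r:r.fun)
    return best.x.round(4),round(best.fun,1)
E
python3 - <<'E'
from fit import *
t=cv2.imread("pics/top0.png");s=cv2.imread("pics/scene0.png")
C=np.array([.5062,.0403]);yaw=.4315
gt,gs=grad(t),grad(s)
for n,G in(("top",gt),("scene",gs)):
    print(n,"cover",fit(n,G,[*C,yaw],.133,.113,.094),"mat",fit(n,G,[.530,.3078,.024],.2,.18,.003))
p=ray("top",[[392,198],[437,207],[420,272],[376,262]],.025)[:,:2];print(p.round(3).tolist())
d=(p[0]+p[1]-p[2]-p[3]);y0=np.arctan2(d[1],d[0])
for n,G in(("top",gt),("scene",gs)): print(n,"tray",fit(n,G,[*p.mean(0),y0],.2,.15,.025))
for nm,uv,z in(("jar",(296,272),.05),("bottle",(270,143),.11),("beaker",(357,149),.035)):print(nm,ray("top",uv,z).round(3))
E
```

```text
top cover (array([0.5053, 0.0407, 0.4346]), np.float64(-98.2)) mat (array([0.5301, 0.3089, 0.0241]), np.float64(-195.0))
scene cover (array([0.5064, 0.0414, 0.4472]), np.float64(-176.5)) mat (array([0.5322, 0.3097, 0.0268]), np.float64(-319.3))
[[0.581, -0.266], [0.556, -0.404], [0.359, -0.351], [0.387, -0.218]]
top tray (array([ 0.4697, -0.3118, -0.2459]), np.float64(-82.6))
scene tray (array([ 0.4757, -0.312 , -0.2492]), np.float64(-167.2))
jar [[0.357 0.025 0.05 ]]
bottle [[0.724 0.107 0.11 ]]
beaker [[ 0.727 -0.157  0.035]]
```

play_rows:
  moves:
    - [[91,23,-30,0,0.05],[91,23,-30,0,0.05],[91,23,-30,0,0.05],[91,23,-30,0,0.05],[91,23,-30,0,0.05]]
  grip_force: 25

```text
time: 0.52
tcp_pos: [0.272, 0.3496, 0.2237]
orientation: [-3.141, -0.0, 3.092]
ft_force: [2.0, 0.3, 0.2]
gripper_width: 0.0909
```

play_rows:
  moves:
    - [[91,23,-30,0,0.05],[91,23,-30,0,0.05],[91,23,-30,0,0.05],[91,23,-30,0,0.05],[91,23,-30,0,0.05]]

```text
time: 0.93
tcp_pos: [0.3871, 0.1994, 0.2238]
orientation: [3.141, -0.0, -2.942]
ft_force: [0.7, 0.6, 0.2]
gripper_width: 0.0916
```

play_rows:
  moves:
    - [[91,23,-30,-10,0.05],[91,23,-30,-10,0.05],[91,23,-30,-10,0.05],[91,23,-30,-10,0.05],[91,0,0,0,0]]

```text
time: 1.35
tcp_pos: [0.4811, 0.0762, 0.1818]
orientation: [-3.14, -0.002, -2.746]
ft_force: [-0.7, -0.3, 0.5]
gripper_width: 0.0908
```

play_rows:
  moves:
    - [[91,12,-17,0,0.02],[91,13,-18,0,0.022],[75,0,0,-15,0],[75,0,0,-15,0],[75,0,0,0,0]]

```text
time: 1.77
tcp_pos: [0.5017, 0.046, 0.1512]
orientation: [3.139, -0.005, -2.703]
ft_force: [-0.7, -0.3, -0.1]
gripper_width: 0.0769
```

```bash
python3 - <<'E'
from h import *
t=imaging.read_camera("top")[:,:,::-1];s=imaging.read_camera("scene")[:,:,::-1]
f=lambda i,x,y,w,k:cv2.resize(i[y:y+w,x:x+w],None,fx=k,fy=k,interpolation=cv2.INTER_CUBIC)
cv2.imwrite("pics/c2.png",np.hstack([f(t,245,173,100,4),f(s,215,145,100,4)]))
o=arm.observe();print(o["tcp_pos"],o["orientation"],o["gripper_width"])
E
```

```text
[0.50304932 0.04635906 0.15369865] [ 3.14067696e+00 -1.42468791e-03 -2.70232005e+00] 0.07526883959785687
```

View pics/c2.png

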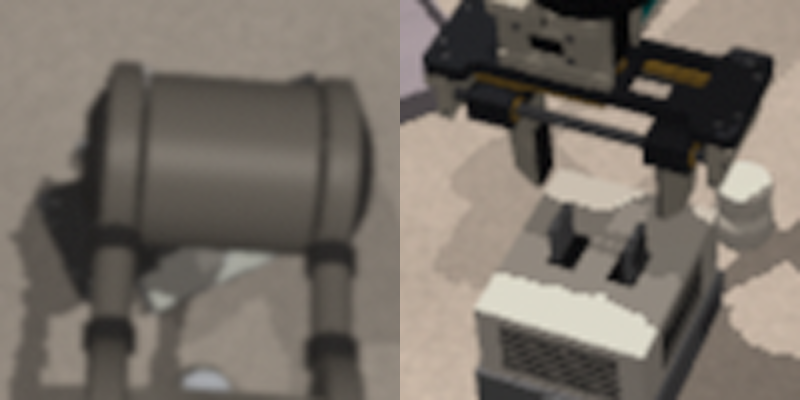

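The scene crop shows open fingers straddling the tabs, aligned with them; the tabs are at crop (565,235) and (635,255). The TCP is about 6 mm off laterally, so I correct that and descend.

play_rows:
  moves:
    - [[75,3,-5,0,0],[75,0,0,-12,0],[75,0,0,-12,0],[75,0,0,-6,0],[75,0,0,0,0]]

```text
time: 2.28
tcp_pos: [0.5062, 0.0411, 0.1235]
orientation: [3.141, -0.001, -2.702]
ft_force: [0.3, -0.4, -0.0]
gripper_width: 0.0751
```

play_rows:
  moves:
    - [[75,0,0,0,0],[75,0,0,0,0]]

```text
time: 2.45
tcp_pos: [0.5071, 0.0411, 0.1248]
orientation: [-3.141, 0.001, -2.702]
ft_force: [-0.1, 0.8, -0.5]
gripper_width: 0.0752
```

play_rows:
  moves:
    - [[75,-1,0,-5,0],[60,0,0,0,0],[30,0,0,0,0],[30,0,0,0,0],[30,0,0,0,0]]

```text
time: 2.87
tcp_pos: [0.5057, 0.0411, 0.1192]
orientation: [-3.141, 0.0, -2.702]
ft_force: [-1.1, -0.2, 1.3]
gripper_width: 0.0528
```

play_rows:
  moves:
    - [[30,0,0,0,0],[30,0,0,0,0],[30,0,0,0,0],[30,0,0,0,0],[30,0,0,0,0]]

```text
time: 3.28
tcp_pos: [0.5058, 0.041, 0.1196]
orientation: [-3.141, 0.001, -2.702]
ft_force: [-2.2, -0.7, 6.2]
gripper_width: 0.0325
```

```bash
python3 - <<'E'
from h import *
s=imaging.read_camera("scene")[:,:,::-1]
f=lambda i,x,y,w,k:cv2.resize(i[y:y+w,x:x+w],None,fx=k,fy=k,interpolation=cv2.INTER_CUBIC)
cv2.imwrite("pics/c3.png",f(s,220,160,85,7))
o=arm.observe();print(o["tcp_pos"],o["orientation"],o["gripper_width"],o["ft_force"],o["torque"])
E
```

```text
[0.50578127 0.04104148 0.11960882] [-3.14108612e+00  7.47002729e-04 -2.70233269e+00] 0.03271429423756018 [-1.57165007 -0.22603857  6.09684656] [-0.04285315  0.31425641 -0.00373503]
```

View pics/c3.png

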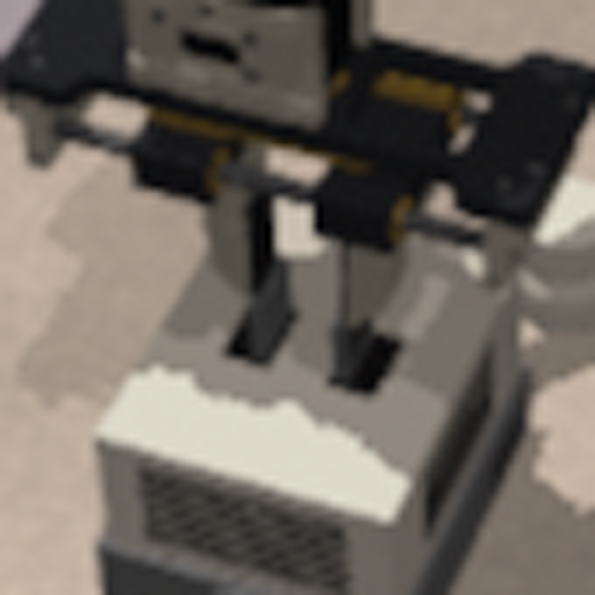

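```bash
python3 - <<'E'
from h import *
y=.438;c=np.array([.5058,.041]);ex=np.array([np.cos(y),np.sin(y)]);ey=np.array([-ex[1],ex[0]])
q=[]
for sy in(1,-1):
  for a in(19,16,28):   # squeezed outer, finger gap, free outer
    for x in(-13,13):
      for z in(.094,.124): q.append([*(c+ex*x/1e3+ey*sy*a/1e3),z])
u=(proj("scene",q)-[220,160])*7+3
for a,b in zip(q,u): print(np.round(np.array([np.dot(a[:2]-c,ex),np.dot(a[:2]-c,ey),a[2]])*1e3),b.round())
t=cv2.imread("pics/scene0.png");i=cv2.imread("pics/c3.png")
f=lambda i:cv2.resize(i[160:245,220:305],None,fx=7,fy=7,interpolation=cv2.INTER_CUBIC)
t=f(t)
for im in(t,i):
  for p,w in zip(u,q): cv2.circle(im,tuple(int(v) for v in p),2,(0,0,255) if abs(abs(np.dot(w[:2]-c,ey))-.028)<.001 else (0,255,0),-1)
cv2.imwrite("pics/c4.png",cv2.resize(np.hstack([t[100:450,100:500],i[100:450,100:500]]),None,fx=1,fy=1))
E
```

```text
[-13.  19.  94.] [376. 337.]
[-13.  19. 124.] [374. 280.]
[13. 19. 94.] [349. 386.]
[ 13.  19. 124.] [346. 329.]
[-13.  16.  94.] [368. 335.]
[-13.  16. 124.] [366. 277.]
[13. 16. 94.] [341. 384.]
[ 13.  16. 124.] [339. 327.]
[-13.  28.  94.] [399. 343.]
[-13.  28. 124.] [397. 286.]
[13. 28. 94.] [372. 393.]
[ 13.  28. 124.] [370. 336.]
[-13. -19.  94.] [280. 310.]
[-13. -19. 124.] [276. 253.]
[ 13. -19.  94.] [252. 359.]
[ 13. -19. 124.] [247. 302.]
[-13. -16.  94.] [287. 312.]
[-13. -16. 124.] [284. 255.]
[ 13. -16.  94.] [259. 361.]
[ 13. -16. 124.] [255. 304.]
[-13. -28.  94.] [257. 304.]
[-13. -28. 124.] [253. 247.]
[ 13. -28.  94.] [229. 353.]
[ 13. -28. 124.] [224. 296.]
```

View pics/c4.png

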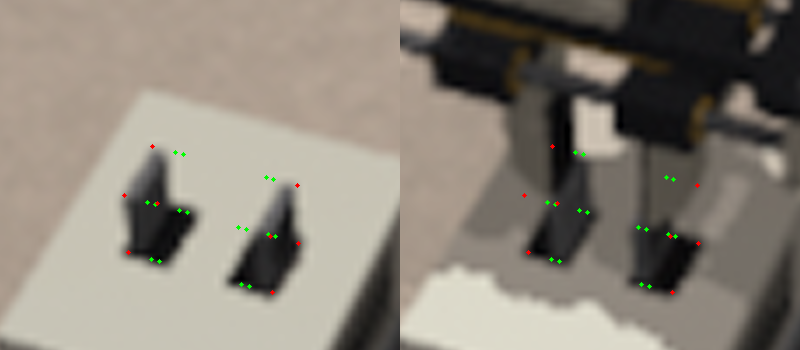

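```bash
python3 - <<'E'
from h import *
y=.438;ex=np.array([np.cos(y),np.sin(y)]);ey=np.array([-ex[1],ex[0]])
def P(tcp,g): return proj("scene",[[*(np.array(tcp[:2])+ex*x/1e3+ey*s*a/1e3),tcp[2]-dz] for s in(1,-1) for a in(g/2,g/2+19) for x in(-9.5,9.5) for dz in(.022,-.016)])
a=cv2.imread("pics/c2.png")[:,400:]
for p in (P([.503,.0464,.1537],75)-[215,145])*4+1.5: cv2.circle(a,tuple(int(v) for v in p),2,(0,0,255),-1)
b=cv2.imread("pics/c3.png")
for p in (P([.5058,.041,.1196],33)-[220,160])*7+3: cv2.circle(b,tuple(int(v) for v in p),2,(0,0,255),-1)
cv2.imwrite("pics/c5.png",np.hstack([a,b[60:460,130:530]]))
E
```

```text
(no output)
```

View pics/c5.png

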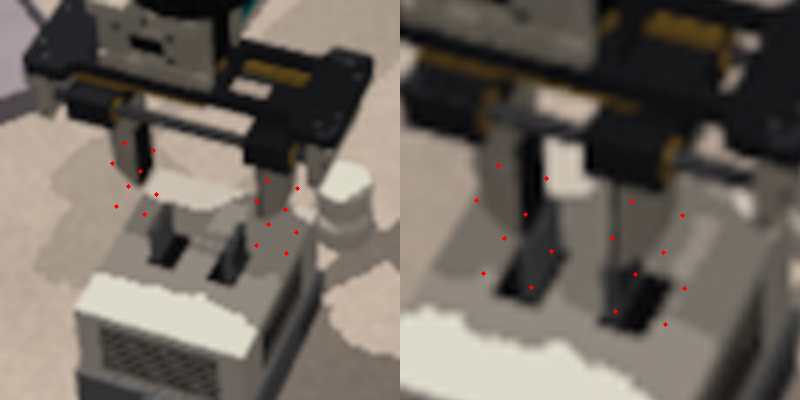

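```bash
python3 - <<'E'
from h import *
tcp=np.array([.1564,.5008,.2233]);y=2.8388;ex=np.array([np.cos(y),np.sin(y)]);ey=np.array([-ex[1],ex[0]])
out=[]
for n,(x0,y0) in(("scene",(470,80)),("top",(20,300))):
    i=cv2.imread(f"pics/{n}0.png");w=90 if n=="scene" else 90
    i=np.pad(i,((0,100),(0,100),(0,0)))
    c=cv2.resize(i[y0:y0+120,x0:x0+120],None,fx=3.3333,fy=3.3333,interpolation=cv2.INTER_CUBIC)
    for dz,col in((.022,(0,0,255)),(-.044,(0,255,0))):
        hw,a0,a1=(9.5,46,65) if dz>0 else (37.5,95,95)
        q=[[*(tcp[:2]+ex*x/1e3+ey*s*a/1e3),tcp[2]-dz] for s in(1,-1) for a in(a0,a1) for x in(-hw,hw)]
        for p in (proj(n,q)-[x0,y0])*3.333+1.2: cv2.circle(c,tuple(int(v) for v in p),2,col,-1)
    out.append(np.clip(c*1.6,0,255).astype(np.uint8)[:400,:400])
cv2.imwrite("pics/c6.png",np.hstack(out))
E
```

```text
(no output)
```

View pics/c6.png

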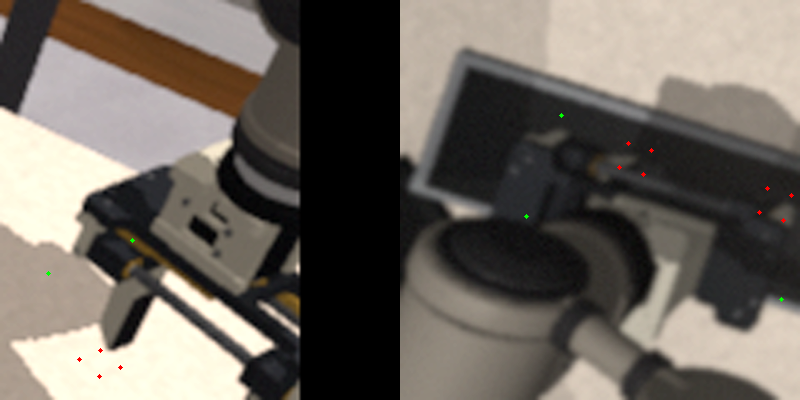

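The overlays agree in the top view, but in the scene view the fingertips appear some 13–20 mm higher than the reported TCP implies. The tabs are visibly squeezed in (crop c4, about (560,200) and (620,270)), but the width reads 32.7 mm instead of 38 mm. I open and probe gently downwards to check the height.

play_rows:
  moves:
    - [[70,0,0,0,0],[70,0,0,0,0],[70,0,0,0,0],[70,0,0,0,0],[70,0,0,0,0]]

```text
time: 3.75
tcp_pos: [0.5055, 0.0412, 0.1188]
orientation: [3.141, -0.0, -2.702]
ft_force: [-0.2, 0.1, -0.6]
gripper_width: 0.0618
```

play_rows:
  moves:
    - [[70,0,0,-2,0],[70,0,0,-2,0],[70,0,0,0,0],[70,0,0,0,0],[70,0,0,0,0]]

```text
time: 4.17
tcp_pos: [0.5055, 0.0412, 0.1148]
orientation: [3.141, -0.0, -2.702]
ft_force: [-0.4, 0.0, -0.3]
gripper_width: 0.0695
```

play_rows:
  moves:
    - [[70,0,0,-2,0],[70,0,0,-1,0],[70,0,0,0,0],[70,0,0,0,0]]

```text
time: 4.5
tcp_pos: [0.5055, 0.0411, 0.1118]
orientation: [3.141, -0.0, -2.702]
ft_force: [0.5, 1.2, -0.0]
gripper_width: 0.0701
```

play_rows:
  moves:
    - [[70,0,0,-1,0],[70,0,0,-1,0],[70,0,0,0,0],[70,0,0,0,0]]

```text
time: 4.83
tcp_pos: [0.5055, 0.0411, 0.1099]
orientation: [3.141, -0.0, -2.702]
ft_force: [0.5, 0.1, -0.4]
gripper_width: 0.0697
```

The reported tip height is now 6 mm below the cover's top without any contact, so the tool really does sit higher than reported. I keep probing.

play_rows:
  moves:
    - [[70,0,0,-1,0],[70,0,0,-1,0],[70,0,0,0,0],[70,0,0,0,0]]

```text
time: 5.17
tcp_pos: [0.5055, 0.0411, 0.1079]
orientation: [3.141, -0.0, -2.702]
ft_force: [0.2, 0.0, 0.7]
gripper_width: 0.0701
```

play_rows:
  moves:
    - [[70,0,0,-1,0],[70,0,0,-1,0],[70,0,0,0,0],[70,0,0,0,0]]

```text
time: 5.5
tcp_pos: [0.5055, 0.0411, 0.1059]
orientation: [3.141, -0.0, -2.702]
ft_force: [0.5, 0.4, 0.3]
gripper_width: 0.07
```

```bash
python3 - <<'E'
from h import *
s=imaging.read_camera("scene")[:,:,::-1]
i=cv2.resize(s[150:250,210:310],None,fx=6,fy=6,interpolation=cv2.INTER_CUBIC)
o=arm.observe();print(o["tcp_pos"],o["ft_force"])
t=o["tcp_pos"];y=.438;ex=np.array([np.cos(y),np.sin(y)]);ey=np.array([-ex[1],ex[0]])
for z,col in((t[2]-.022,(0,0,255)),(.098,(0,255,0))):
  q=[[*(t[:2]+ex*x/1e3+ey*s_*a/1e3),z] for s_ in(1,-1) for a in(35,54) for x in(-9.5,9.5)]
  for p in (proj("scene",q)-[210,150])*6+2.5: cv2.circle(i,tuple(int(v) for v in p),2,col,-1)
cv2.imwrite("pics/c7.png",i)
E
```

```text
[0.50550922 0.04112837 0.10589805] [-0.3006548   0.09750485 -0.12999117]
```

View pics/c7.png

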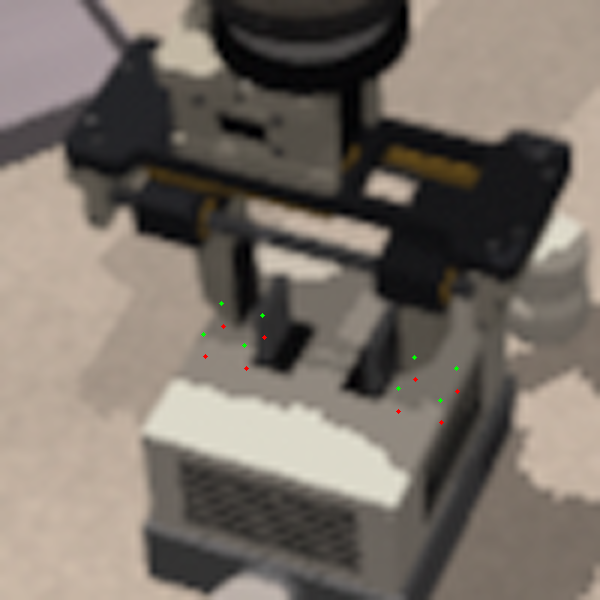

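The fingertips in the picture end at about (245,318) and (410,355), still clearly above the cover's top, and the force is about 0. I continue down in small steps.

play_rows:
  moves:
    - [[70,0,0,-1,0],[70,0,0,-1,0],[70,0,0,0,0],[70,0,0,0,0]]

```text
time: 5.88
tcp_pos: [0.5055, 0.0412, 0.1038]
orientation: [3.141, -0.0, -2.702]
ft_force: [0.2, -0.8, 1.2]
gripper_width: 0.0701
```

play_rows:
  moves:
    - [[70,0,0,-1,0],[70,0,0,-1,0],[70,0,0,0,0],[70,0,0,0,0]]

```text
time: 6.22
tcp_pos: [0.5055, 0.0411, 0.1019]
orientation: [3.141, -0.0, -2.702]
ft_force: [0.5, -0.6, 0.4]
gripper_width: 0.0697
```

play_rows:
  moves:
    - [[70,0,0,-1,0],[70,0,0,-1,0],[70,0,0,0,0],[70,0,0,0,0]]

```text
time: 6.55
tcp_pos: [0.5055, 0.0411, 0.0999]
orientation: [3.141, -0.0, -2.702]
ft_force: [-0.2, 0.2, 0.8]
gripper_width: 0.07
```

play_rows:
  moves:
    - [[70,0,0,-1,0],[70,0,0,-1,0],[70,0,0,0,0],[70,0,0,0,0]]

```text
time: 6.88
tcp_pos: [0.5055, 0.0411, 0.0979]
orientation: [3.141, -0.0, -2.702]
ft_force: [0.2, 0.3, 0.2]
gripper_width: 0.0697
```

```bash
python3 - <<'E'
from h import *
s=imaging.read_camera("scene")[:,:,::-1]; s0=cv2.imread("pics/scene0.png")
i=cv2.resize(s[175:225,235:300],None,fx=10,fy=10,interpolation=cv2.INTER_CUBIC)
i=np.clip(i.astype(float)*1.6,0,255).astype(np.uint8)
o=arm.observe();print(o["tcp_pos"],o["ft_force"])
cv2.imwrite("pics/c8.png",i)
E
```

```text
[0.50552762 0.04115098 0.097927  ] [ 0.84463812 -0.08249743  0.02753108]
```

View pics/c8.png

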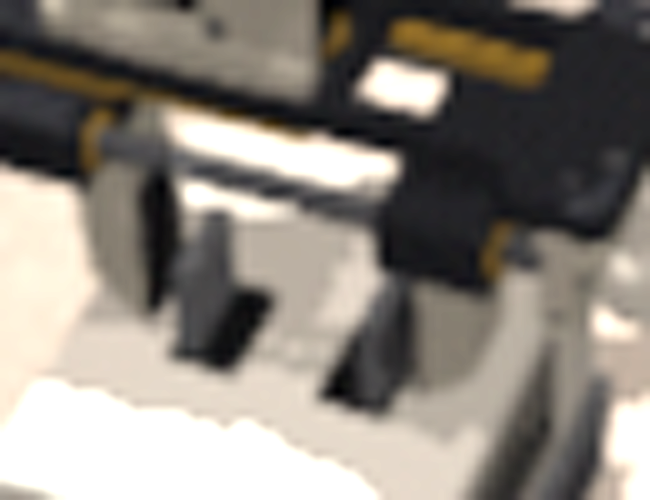

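The fingers are beside the tabs, with rounded tips ending at about (150,315) and (430,385), just above the cover's top. This fits tips at the reported TCP height (+0 mm instead of 22 mm ahead). The first squeeze only caught the top 4 mm of the tabs, which explains the odd width. I squeeze again here.

play_rows:
  moves:
    - [[30,0,0,0,0],[30,0,0,0,0],[30,0,0,0,0],[30,0,0,0,0],[30,0,0,0,0]]
  grip_force: 28

```text
time: 7.35
tcp_pos: [0.5056, 0.0411, 0.0981]
orientation: [-3.141, 0.0, -2.702]
ft_force: [-0.6, 0.4, 2.9]
gripper_width: 0.0413
```

play_rows:
  moves:
    - [[30,0,0,0,0],[30,0,0,0,0],[30,0,0,0,0],[30,0,0,0,0],[30,0,0,0,0]]

```text
time: 7.77
tcp_pos: [0.5057, 0.0411, 0.0985]
orientation: [-3.141, 0.001, -2.702]
ft_force: [-2.5, -0.9, 5.8]
gripper_width: 0.0344
```

play_rows:
  moves:
    - [[30,0,0,0,0],[30,0,0,0,0],[30,0,0,0,0]]

```text
time: 8.02
tcp_pos: [0.5057, 0.0411, 0.0985]
orientation: [-3.141, 0.0, -2.702]
ft_force: [-0.9, -0.7, 6.1]
gripper_width: 0.0347
```

play_rows:
  moves:
    - [[30,0,0,1,0],[30,0,0,1,0],[30,0,0,0,0],[30,0,0,0,0]]

```text
time: 8.35
tcp_pos: [0.5054, 0.0412, 0.0997]
orientation: [3.141, -0.0, -2.702]
ft_force: [0.6, -0.0, -2.2]
gripper_width: 0.0347
```

Fz is −2.2 N, about the cover's weight (1.9 N), so it seems free. I lift slowly and watch the force.

play_rows:
  moves:
    - [[30,0,0,2,0],[30,0,0,3,0],[30,0,0,4,0],[30,0,0,4,0],[30,0,0,0,0]]

```text
time: 8.77
tcp_pos: [0.5061, 0.0411, 0.114]
orientation: [-3.141, 0.002, -2.702]
ft_force: [0.1, -0.4, -2.2]
gripper_width: 0.0345
```

```bash
python3 - <<'E'
from h import *
s=imaging.read_camera("scene")[:,:,::-1]
cv2.imwrite("pics/c9.png",cv2.resize(s[140:260,210:310],None,fx=5,fy=5,interpolation=cv2.INTER_CUBIC))
o=arm.observe();print(o["tcp_pos"],o["ft_force"],o["gripper_width"])
E
```

```text
[0.5059709  0.0411377  0.11360035] [-0.15587004 -0.15284104 -3.41599265] 0.034265378665053504
```

View pics/c9.png

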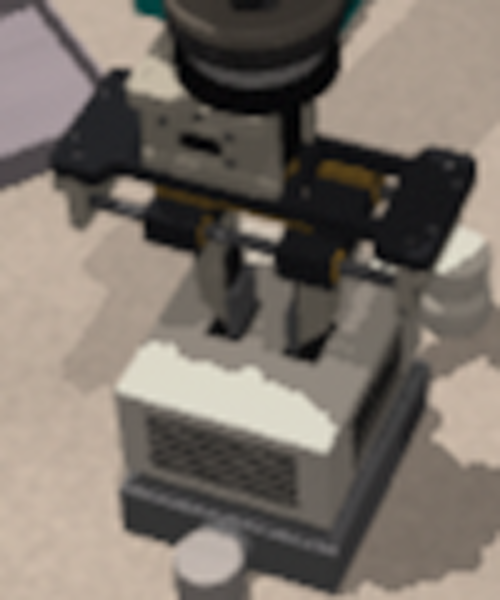

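The cover is rising with the gripper: the grey step is now exposed along its lower edge, (120,490)–(335,545). I continue straight up.

play_rows:
  moves:
    - [[30,0,0,12,0],[30,0,0,16,0],[30,0,0,16,0],[30,0,0,16,0],[30,0,0,12,0]]

```text
time: 9.23
tcp_pos: [0.5058, 0.0411, 0.1862]
orientation: [-3.141, 0.001, -2.702]
ft_force: [0.1, -0.5, -2.6]
gripper_width: 0.0342
```

play_rows:
  moves:
    - [[30,0,0,6,0],[30,0,0,0,0],[30,0,0,0,0]]

```text
time: 9.48
tcp_pos: [0.5053, 0.0412, 0.1906]
orientation: [3.141, -0.0, -2.702]
ft_force: [0.1, 0.9, -2.8]
gripper_width: 0.0342
```

play_rows:
  moves:
    - [[30,1,10,0,-0.02],[30,2,20,0,-0.04],[30,2,25,0,-0.04],[30,3,28,0,-0.04],[30,3,28,0,-0.04]]

```text
time: 9.9
tcp_pos: [0.516, 0.153, 0.1896]
orientation: [3.141, -0.002, -2.885]
ft_force: [0.7, -0.5, -2.7]
gripper_width: 0.0346
```

play_rows:
  moves:
    - [[30,3,28,0,-0.04],[30,3,28,0,-0.04],[30,3,28,0,-0.04],[30,2,25,0,-0.04],[30,2,20,0,-0.04]]

```text
time: 10.32
tcp_pos: [0.5288, 0.283, 0.1892]
orientation: [-3.141, -0.002, -3.083]
ft_force: [0.5, 0.3, -1.8]
gripper_width: 0.0345
```

play_rows:
  moves:
    - [[30,1,15,0,-0.033],[30,1,10,0,0],[30,0,3,0,0],[30,0,0,0,0],[30,0,0,0,0]]

```text
time: 10.73
tcp_pos: [0.5314, 0.3083, 0.1904]
orientation: [-3.141, -0.001, -3.115]
ft_force: [-0.5, -0.2, -1.7]
gripper_width: 0.0346
```

play_rows:
  moves:
    - [[30,0,0,-15,0],[30,0,0,-25,0],[30,0,0,-25,0],[30,0,0,-22,0],[30,0,0,-14,0]]

```text
time: 11.15
tcp_pos: [0.5306, 0.3073, 0.0876]
orientation: [-3.14, -0.003, -3.116]
ft_force: [-0.5, 0.5, -2.7]
gripper_width: 0.0344
```

play_rows:
  moves:
    - [[30,0,0,-8,0],[30,0,0,-4,0],[30,0,0,0,0],[30,0,0,0,0]]

```text
time: 11.48
tcp_pos: [0.5322, 0.309, 0.0789]
orientation: [3.141, 0.001, -3.116]
ft_force: [-0.3, -0.2, -1.8]
gripper_width: 0.0344
```

```bash
python3 - <<'E'
from h import *
s=imaging.read_camera("scene")[:,:,::-1]
cv2.imwrite("pics/c10.png",cv2.resize(s[180:360,260:420],None,fx=3.3,fy=3.3,interpolation=cv2.INTER_CUBIC))
o=arm.observe();print(o["tcp_pos"],o["ft_force"],o["gripper_width"])
E
```

```text
[0.53232498 0.30918861 0.07917527] [ 0.49964534  0.10325883 -2.22959659] 0.03425808226389546
```

View pics/c10.png

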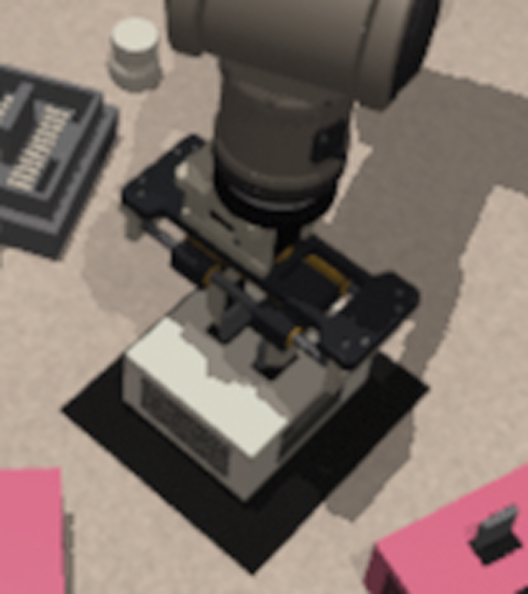

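The cover hangs level and centred over the mat, with its front lower corner at about (240,500). I lower it gently.

play_rows:
  moves:
    - [[30,-1,0,-5,0],[30,0,0,-3,0],[30,0,0,-2,0],[30,0,0,0,0],[30,0,0,0,0]]

```text
time: 11.95
tcp_pos: [0.5305, 0.3092, 0.0678]
orientation: [3.142, -0.0, -3.115]
ft_force: [-0.3, 0.5, -2.5]
gripper_width: 0.0342
```

play_rows:
  moves:
    - [[30,0,0,-1,0],[30,0,0,-1,0],[30,0,0,0,0],[30,0,0,0,0]]

```text
time: 12.28
tcp_pos: [0.5308, 0.3093, 0.0665]
orientation: [3.141, 0.001, -3.115]
ft_force: [-0.9, 0.1, 2.8]
gripper_width: 0.0344
```

Contact with the mat. I open, rise, and then go to the filter.

play_rows:
  moves:
    - [[44,0,0,0,0],[56,0,0,0,0],[70,0,0,0,0],[80,0,0,0,0],[80,0,0,0,0]]

```text
time: 12.7
tcp_pos: [0.5306, 0.3092, 0.0658]
orientation: [3.141, 0.0, -3.115]
ft_force: [0.5, -0.2, 0.6]
gripper_width: 0.0633
```

play_rows:
  moves:
    - [[80,0,0,0,0],[80,0,0,10,0],[80,0,0,15,0],[80,0,0,30,0],[80,0,0,35,0]]

```text
time: 13.12
tcp_pos: [0.5294, 0.3086, 0.1557]
orientation: [-3.14, -0.004, -3.115]
ft_force: [0.5, 0.6, -0.1]
gripper_width: 0.0797
```

play_rows:
  moves:
    - [[80,0,0,25,0],[80,-2,-20,0,0.05],[80,-2,-28,0,0.08],[80,-2,-28,0,0.08],[80,-3,-28,0,0.08]]

```text
time: 13.53
tcp_pos: [0.5214, 0.2043, 0.1818]
orientation: [-3.141, 0.001, -2.821]
ft_force: [0.2, -0.7, 0.3]
gripper_width: 0.0802
```

play_rows:
  moves:
    - [[80,-3,-28,0,0.08],[80,-3,-28,0,0.04],[80,-3,-28,0,0],[80,-3,-28,0,0],[80,-2,-20,0,0]]

```text
time: 13.95
tcp_pos: [0.5072, 0.0711, 0.1818]
orientation: [-3.141, 0.0, -2.706]
ft_force: [-0.5, -0.9, 0.3]
gripper_width: 0.0802
```

play_rows:
  moves:
    - [[50,-1,-20,0,0],[50,-1,-8,0,0],[50,0,0,0,0],[50,0,0,0,0]]

```text
time: 14.28
tcp_pos: [0.5057, 0.0454, 0.1813]
orientation: [3.141, 0.001, -2.706]
ft_force: [-1.1, -0.4, -0.7]
gripper_width: 0.058
```

```bash
python3 - <<'E'
from h import *
s=imaging.read_camera("scene")[:,:,::-1]
cv2.imwrite("pics/c11.png",cv2.resize(s[120:370,210:430],None,fx=2.4,fy=2.4,interpolation=cv2.INTER_CUBIC))
o=arm.observe();print(o["tcp_pos"],o["orientation"],o["ft_force"],o["gripper_width"])
E
```

```text
[0.50564393 0.04591338 0.18121535] [ 3.14125601e+00  5.47576604e-04 -2.70525057e+00] [ 0.08674662  0.51196019 -0.44104753] 0.05398750451964184
```

View pics/c11.png

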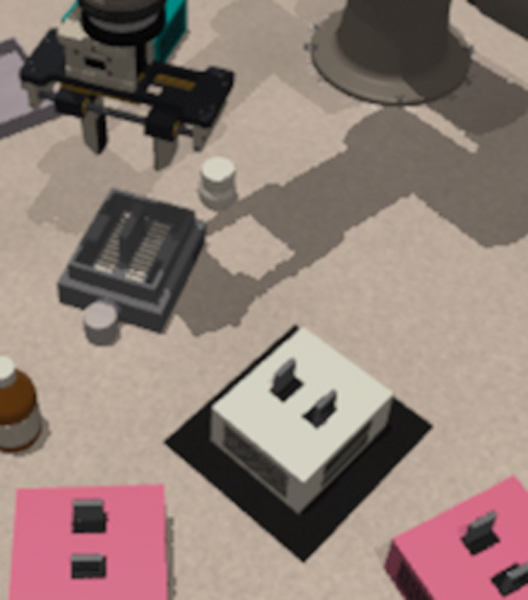

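The cover stands upright and centred on the mat at (300,410), tabs up. In the open housing the filter's rib is at (130,240). Now I grasp the rib with the fingertips kept just above the rim.

play_rows:
  moves:
    - [[40,0,-5,-15,0],[40,0,0,-25,0],[40,0,0,-25,0],[40,0,0,-16,0],[40,0,0,0,0]]
  grip_force: 20

```text
time: 14.75
tcp_pos: [0.5034, 0.0416, 0.0969]
orientation: [3.138, -0.005, -2.704]
ft_force: [-0.5, -0.2, 0.2]
gripper_width: 0.0402
```

```bash
python3 - <<'E'
from h import *
s=imaging.read_camera("scene")[:,:,::-1]
i=cv2.resize(s[170:270,215:305],None,fx=6,fy=6,interpolation=cv2.INTER_CUBIC)
o=arm.observe();print(o["tcp_pos"],o["orientation"][2],o["ft_force"],o["gripper_width"])
y=.438;ex=np.array([np.cos(y),np.sin(y)]);ey=np.array([-ex[1],ex[0]]);c=np.array([.5057,.041])
q=box(c,y,.05,.01,.086)
for p in (proj("scene",q)-[215,170])*6+2.5: cv2.circle(i,tuple(int(v) for v in p),2,(0,0,255),-1)
cv2.imwrite("pics/c12.png",np.clip(i*1.5,0,255).astype(np.uint8))
E
```

```text
[0.504548   0.04135286 0.0987155 ] -2.7038718368754444 [ 0.23360629 -0.37477843  0.21346363] 0.039934340662959804
```

View pics/c12.png

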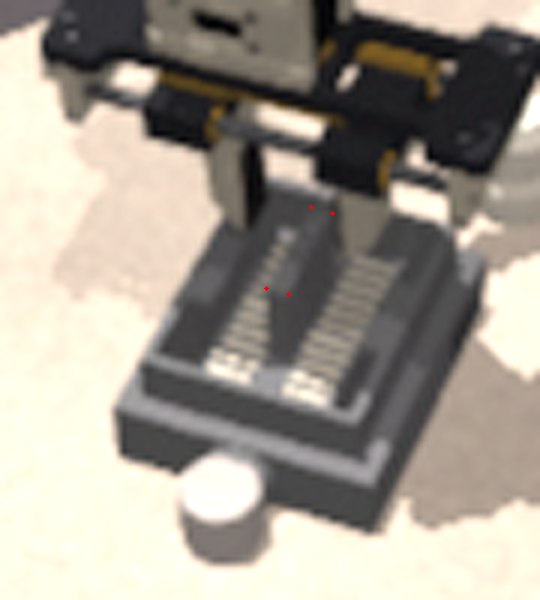

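The predicted rib-top outline matches the rib, front end at (277,290), and the fingers straddle it. I descend and grip.

play_rows:
  moves:
    - [[40,1,0,-12,0],[40,0,0,-12,0],[40,0,0,-7,0],[40,0,0,-4,0],[40,0,0,0,0]]

```text
time: 15.22
tcp_pos: [0.5066, 0.0405, 0.065]
orientation: [3.141, -0.0, -2.705]
ft_force: [-0.3, -0.4, -0.2]
gripper_width: 0.0402
```

play_rows:
  moves:
    - [[5,0,0,0,0],[5,0,0,0,0],[5,0,0,0,0],[5,0,0,0,0],[5,0,0,0,0]]

```text
time: 15.63
tcp_pos: [0.5067, 0.0401, 0.0653]
orientation: [-3.141, 0.0, -2.706]
ft_force: [-0.3, 1.4, 0.2]
gripper_width: 0.0108
```

play_rows:
  moves:
    - [[5,0,0,0,0],[5,0,0,0,0],[5,0,0,0,0]]

```text
time: 15.88
tcp_pos: [0.5064, 0.0401, 0.0649]
orientation: [3.141, -0.0, -2.705]
ft_force: [-0.3, -0.8, 0.0]
gripper_width: 0.0098
```

Width is 9.8 mm, which matches the 10 mm rib. I lift straight up.

play_rows:
  moves:
    - [[5,0,0,4,0],[5,0,0,8,0],[5,0,0,12,0],[5,0,0,14,0],[5,0,0,14,0]]

```text
time: 16.3
tcp_pos: [0.5065, 0.0401, 0.118]
orientation: [3.141, -0.0, -2.705]
ft_force: [0.3, -0.2, -1.2]
gripper_width: 0.0098
```

play_rows:
  moves:
    - [[5,0,0,14,0],[5,0,0,14,0],[5,0,0,14,0],[5,0,0,8,0],[5,0,0,0,0]]

```text
time: 16.72
tcp_pos: [0.5076, 0.0401, 0.1691]
orientation: [-3.14, 0.004, -2.705]
ft_force: [-0.7, -1.0, -1.3]
gripper_width: 0.0096
```

```bash
python3 - <<'E'
from h import *
s=imaging.read_camera("scene")[:,:,::-1]
cv2.imwrite("pics/c13.png",cv2.resize(s[120:260,195:325],None,fx=4,fy=4,interpolation=cv2.INTER_CUBIC))
o=arm.observe();print(o["tcp_pos"],o["orientation"][2],o["ft_force"],o["gripper_width"])
E
```

```text
[0.50698248 0.04011027 0.16782766] -2.7054013093660996 [-0.59894777  0.0861148  -1.09347664] 0.009369926967794352
```

View pics/c13.png

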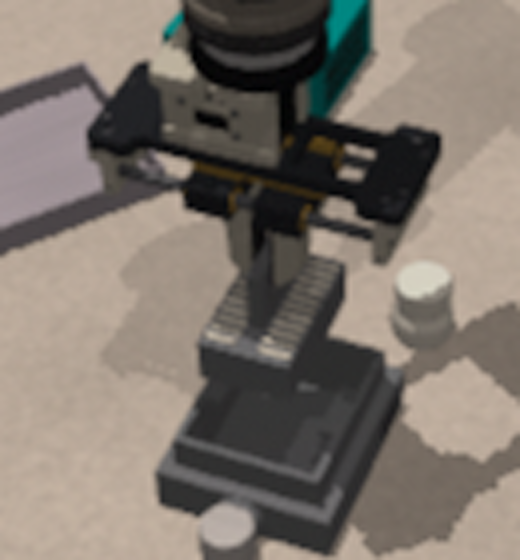

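The filter hangs level under the fingers at (270,320), clear of the housing. I carry it to the tray.

play_rows:
  moves:
    - [[5,-1,-10,0,-0.02],[5,-2,-20,0,-0.05],[5,-3,-27,0,-0.05],[5,-3,-28,0,-0.05],[5,-3,-28,0,-0.05]]

```text
time: 17.18
tcp_pos: [0.4935, -0.0743, 0.1659]
orientation: [3.141, -0.002, -2.928]
ft_force: [-0.5, -0.6, -1.4]
gripper_width: 0.0097
```

play_rows:
  moves:
    - [[5,-3,-28,0,-0.05],[5,-3,-28,0,-0.05],[5,-3,-28,0,-0.05],[5,-3,-28,0,-0.05],[5,-3,-28,0,-0.05]]

```text
time: 17.6
tcp_pos: [0.4782, -0.2146, 0.1658]
orientation: [3.141, -0.002, 3.104]
ft_force: [0.9, 0.8, -0.6]
gripper_width: 0.0099
```

play_rows:
  moves:
    - [[5,-3,-28,0,-0.05],[5,-3,-27,0,-0.05],[5,-2,-22,0,-0.05],[5,-1,-14,0,-0.05],[5,0,-6,0,-0.015]]

```text
time: 18.02
tcp_pos: [0.4692, -0.3122, 0.1655]
orientation: [3.141, -0.002, 2.887]
ft_force: [0.9, -0.3, -1.1]
gripper_width: 0.0101
```

play_rows:
  moves:
    - [[5,0,0,0,0],[5,0,0,0,0]]

```text
time: 18.18
tcp_pos: [0.47, -0.3094, 0.1661]
orientation: [3.14, -0.002, 2.893]
ft_force: [0.1, -0.3, -2.4]
gripper_width: 0.0098
```

play_rows:
  moves:
    - [[5,2,-2,-15,0],[5,0,0,-25,0],[5,0,0,-25,0],[5,0,0,-20,0],[5,0,0,-10,0]]

```text
time: 18.6
tcp_pos: [0.4715, -0.3095, 0.0694]
orientation: [3.139, -0.004, 2.895]
ft_force: [-0.0, 1.3, -1.6]
gripper_width: 0.0095
```

play_rows:
  moves:
    - [[5,0,0,-5,0],[5,0,0,-3,0],[5,0,0,0,0],[5,0,0,0,0]]

```text
time: 18.93
tcp_pos: [0.4732, -0.3121, 0.065]
orientation: [-3.141, 0.002, 2.893]
ft_force: [-0.0, -0.9, -0.2]
gripper_width: 0.0098
```

play_rows:
  moves:
    - [[5,0,0,-2,0],[5,0,0,-1,0],[5,0,0,0,0],[5,0,0,0,0]]

```text
time: 19.27
tcp_pos: [0.4726, -0.312, 0.0612]
orientation: [-3.142, 0.0, 2.893]
ft_force: [-0.3, 0.1, -0.9]
gripper_width: 0.0099
```

play_rows:
  moves:
    - [[5,0,0,-1,0],[5,0,0,-1,0],[5,0,0,0,0],[5,0,0,0,0]]

```text
time: 19.6
tcp_pos: [0.4725, -0.3118, 0.0588]
orientation: [3.141, -0.0, 2.893]
ft_force: [-0.3, 0.1, -1.0]
gripper_width: 0.0097
```

play_rows:
  moves:
    - [[5,0,0,-1,0],[5,0,0,0,0],[5,0,0,0,0]]

```text
time: 19.85
tcp_pos: [0.4726, -0.3119, 0.0579]
orientation: [3.142, 0.0, 2.893]
ft_force: [-0.1, 0.2, -1.4]
gripper_width: 0.0103
```

play_rows:
  moves:
    - [[5,0,0,-1,0],[5,0,0,0,0],[5,0,0,0,0]]

```text
time: 20.1
tcp_pos: [0.4727, -0.3117, 0.0578]
orientation: [3.142, 0.0, 2.893]
ft_force: [-1.9, 1.8, 6.4]
gripper_width: 0.01
```

Contact (Fz +6.4 N). I release, rise and check.

play_rows:
  moves:
    - [[20,0,0,0,0],[40,0,0,0,0],[50,0,0,0,0],[50,0,0,0,0],[50,0,0,0,0]]

```text
time: 20.52
tcp_pos: [0.4725, -0.3119, 0.0568]
orientation: [3.141, -0.0, 2.893]
ft_force: [-0.7, -0.1, -1.3]
gripper_width: 0.0383
```

play_rows:
  moves:
    - [[50,0,0,10,0],[50,0,0,25,0],[50,0,0,35,0],[50,0,0,40,0],[50,0,0,40,0]]

```text
time: 20.93
tcp_pos: [0.4721, -0.3115, 0.209]
orientation: [3.141, -0.001, 2.893]
ft_force: [1.1, -0.7, -0.1]
gripper_width: 0.0504
```

play_rows:
  moves:
    - [[50,-5,30,20,0],[50,-5,35,0,0],[50,-5,35,0,0],[50,-5,30,0,0],[50,0,0,0,0]]

```text
time: 21.35
tcp_pos: [0.4513, -0.1772, 0.2281]
orientation: [3.14, -0.0, 2.896]
ft_force: [0.6, -0.4, -0.8]
gripper_width: 0.05
```

```bash
python3 - <<'E'
from h import *
cv2.imwrite("pics/c14.png",cv2.resize(imaging.read_camera("scene")[:380,:450,::-1],None,fx=1.55,fy=1.55,interpolation=cv2.INTER_CUBIC))
t=imaging.read_camera("top")[:,:,::-1];cv2.imwrite("pics/topf.png",t)
from fit import *
print(fit("top",grad(t),[.531,.309,.025],.133,.113,.062))
t0=cv2.imread("pics/top0.png")
for nm,(x,y) in dict(jar=(296,272),bottle=(270,147),beaker=(356,150)).items():
    a=t0[y-14:y+14,x-14:x+14];r=cv2.matchTemplate(t[y-20:y+20,x-20:x+20],a,cv2.TM_CCOEFF_NORMED);print(nm,cv2.minMaxLoc(r)[1::2])
o=arm.observe();print(o["time"],o["tcp_pos"],o["ft_force"])
E
```

```text
(array([0.5307, 0.309 , 0.0192]), np.float64(-250.9))
jar (0.7269023060798645, (6, 6))
bottle (0.9997236132621765, (6, 6))
beaker (0.9990582466125488, (6, 6))
21.45 [ 0.45269541 -0.18126637  0.22802635] [ 0.05582505 -0.3755352  -0.578064  ]
```

View pics/c14.png

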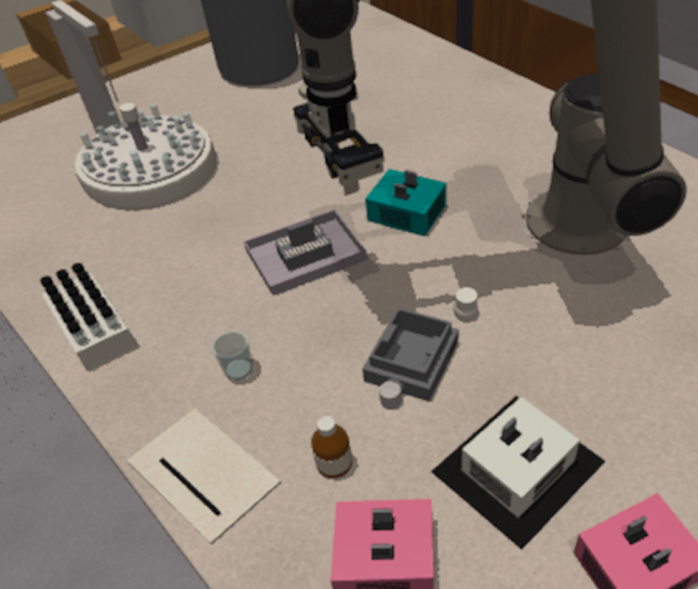

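The picture shows the filter upright in the tray at (303,243), the cover upright in the middle of the mat at (520,450), and the jar, bottle and beaker where they were. The gripper is clear of everything, so I hand in.

```bash
python3 -c "
from station import arm
print(arm.finish_job())"
```

```text
the job is handed in; nothing more can be done
None
```

The job is done and was handed in at about 21.5 s of the 72 s allowed. I squeezed the cover's tabs, lifted the cover straight off and set it on the mat. Then I lifted the filter out by its rib and set it upright in the tray.

**Last checks**
- **Cover:** it stands upright at (0.531, 0.309), against a mat centre of about (0.531, 0.309).
- **Filter:** it stands upright near the middle of the tray, judged by eye in the final scene picture.
- **Bystanders:** the bottle and beaker are unmoved in the top picture (match 0.999). The jar also showed no shift, but its match was only 0.73. I put that down to the arm's shadow; the final scene picture shows it standing in its place.
- **Gripper:** it is open and clear of everything. The highest force I read was about 7 N.

**What disagreed**
- **Fingertip height:** the tips sat about 22 mm higher than the description implies. The first squeeze therefore caught only the tops of the tabs, so I opened, probed down without contact and squeezed again.
- **Squeezed width:** the gripper read about 34 mm on the tabs instead of 38 mm. The cover still came off at about its own weight.
- **Picture budget:** I viewed 16 pictures, well past the 10 budgeted plus the one or two extra, mostly to sort out the fingertip height.

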